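Move the charged battery pack from the charger to the work light

ROBOT

A 6-joint arm with a two-finger parallel gripper is mounted at the origin on a cart in front of the work surface, level with it; the furniture and walls round the work are solid. World frame = base frame: x ahead of the robot, y to its left, z up, the work surface at z = 0. Lengths are in m, angles in rad, forces in N, time in s.
With the tool pointing down it reaches from about 0.25 to 0.85 m from the base axis. Payload 12.5 kg.
Tool frame: the origin (TCP) lies where the fingers leave the gripper's body, on its centre line; the fingertips stand 84 mm ahead of it and the grasp point (between the pads) lies 65 mm ahead of it (r.pinch_z is the distance from the TCP to the grasp point, in m); z points along the fingers, y is the direction in which the jaws open and shut (so a half turn about z gives the same grasp; the last joint's range is limited). The gripper opens to 93 mm and grips with 3 to 60 N. Pads are 15 mm wide; open, the fingers measure 128 mm over their backs; the gripper's body (75 mm by 188 mm) begins 65 mm behind the grasp point.
Start: joints at [1.042, 0.351, 1.652, -0, 1.139, -0.085], TCP at [0.236, 0.497, 0.303] pointing down, gripper open.
Joint ranges: [-2.75, 2.75], [-0.79, 2.1], [0.01, 2.65], [-1.57, 4.71], [0.07, 3.14], [-2.87, 2.87]. Speed limits (rad/s): [2.22, 2.22, 2.79, 3.14, 3.14, 3.14].

INTERFACE

Orientations are given as a unit quaternion [x, y, z, w].
In Python, from cell import r, planner, telemetry, eyes, finder gives the robot as it stands. Calls block until the motion is done:
- r.movep(position, orientation): joint-space move of the TCP to a pose.
- r.move_straight(position, max_speed=0.15, rot=None, guard=None): straight line of the TCP; rot=None keeps the orientation; max_speed is the mean speed in m/s. With guard (N) it stops when the force on the tool has changed by that much, and returns True; else False.
- r.move_j(angles): joint-space move.
- r.gripper_to(opening, strength=None): finger opening in m; strength is the grip in N (None keeps the last); returns when the fingers have stopped.
- r.dwell(seconds).
- planner.ik(position, orientation): joint angles nearest the present ones, or None.
- telemetry.sense(): the state.
- eyes.get_image(name): name is "side" or "top" or "wrist"; returns a dict with "img" (480x640x3 uint8, red, green, blue), "range_z" (480x640 float32, m along the optical axis (not along the pixel's ray), 0 where there is no reading), "camera_matrix" (3x3 intrinsics, pixels), "dist" ([k1, k2, p1, p2, k3] as OpenCV has them; the pictures are not rectified), "world_to_cam" (4x4, takes a point from world to camera coordinates). Camera axes: x right, y up, looking along -z (the intrinsics and any distortion apply to the point x, -y, -z); pixel columns grow to the right and rows downward; lengths in m; the calibration is good to about 2 mm. A picture is of the moment at which its call begins.
A pose or a line that the arm cannot do raises r.MotionError and nothing moves.
- r.job_done(): hands the job in, once; it reports no verdict.
Trained networks look in the newest picture that a camera, given by its name, has taken for a name from the list of things; names that differ only in an ending like _2 or _b are one class to them, and where a whole thing is asked for, a point or a joint stands for the part that bears it (a point fixed in the world has none). Each returns a list of dicts, best first, with "conf" (0 to 1); they miss things now and then, are a little off and sometimes report something else, mostly with a low value. They report only what shows in the picture. A call takes as long as a camera call.
- finder.find_in(label, camera): "rect" ([centre column, centre row, width, height] in pixels, round what is visible of it).
- finder.cut_out(label, camera): "mask" (480x640 bool, what is visible of it) and "rect" ([centre column, centre row, width, height] in pixels, round what is visible of it).
- finder.tip_of(label, camera): "point" ([column, row] in pixels: a listed point, or the origin of a listed thing).
The state is a dict: "time_s": time; "joint_pos": joint angles; "qd": joint speeds; "joint_torque": joint torques, N m; "tcp_pos": TCP position; "tcp_rot": TCP orientation; "ft_force": force on the tool from outside, world axes, zero at the start; "moment": the same for the moment, N m; "gripper_width": finger opening in m.
Only numpy, scipy, OpenCV 4.12 (cv2) and the standard library are available. Lean on these libraries where they do the work, as an engineer would, in place of code of your own. Each camera call takes 0.05 s, during which the arm holds its last target.

TASK

The battery pack on the charger is charged: squeeze its two side buttons together so that its catches let go, and slide it off the charger. Then slide it between the rails on the foot of the work light, fully home, and let go so that both catches spring out and lock it there.

Things in the scene. Friction and masses are not known exactly. Their poses are not given: they have to be found in the camera images.
- pack_mid (a point): loose battery pack, a grey and black block 104 (x) x 56 (y) x 61 mm high, 0.44 kg, at first fully home on the charger. Point midway between its two side buttons, 36 mm above its underside. The buttons are ribbed, black, 36 mm long (x), 24 mm high, one on each side (+y, -y), level with this point: 66 mm over both, 56 mm when squeezed. +x = the way it slides onto a shoe
- pack_tongue (a point): centre of the underside of the pack's tongue, 36 mm below pack_mid: a plate 50 (x) x 44 (y) x 6 mm that runs in a shoe's rails, under a neck 30 mm wide; the block itself begins 15 mm above this point. From each side of the tongue a square steel catch (12 mm from the middle along -x) sticks out and goes in with its button
- button_left (a joint): how far the pack's +y button is pressed in: 0 m = out (its catch sticks out), 0.005 m = fully in; a spring pushes back with 4 N at first, 9 N fully in. The catch is clear of the shoe beyond 0.003 m
- button_right (a joint): the same for the pack's -y button
- charger_seat (a point): charger, a grey case 166 (x) x 104 (y) mm screwed to the bench, flat deck 40 mm high with a shoe (two overhanging rails along x). Point where pack_mid lies when the pack is home on it, 36 mm above the deck. The pack comes off along -x of this frame only, level; the rails hold it down for the first 56 mm. 58 mm and more along +x the case rises to 26 mm above the deck
- light_seat (a point): work light, a black foot 210 (x) x 136 (y) mm screwed to the bench, flat deck 52 mm high with the same shoe; behind it, from 125 mm along +x of this point, a finned lamp head on a yoke, 290 mm high over all, 240 mm wide. Point where pack_mid lies when the pack is fully home on the light, 36 mm above the deck; the end stop is met 1.5 mm past it
- light_mouth (a point): point of the work light 75 mm short of light_seat (along -x of its frame), same height and axes: where pack_mid lies when the pack, at deck level, stands just before the rails; from here it slides along +x. The rails' tops are 13 mm above the deck; their grooves leave the tongue 2 mm play to each side and 3 mm upward, and flare out 6 mm to each side over the first 16 mm
- light_catch (a point): middle of the shoe between its two catch windows, 12 mm along -x from light_seat, at deck level. A 12 mm long window in each rail receives the pack's catch with 2 mm of play when the pack is home and its button is let go. The pack may be slid on with the buttons squeezed or out: if out, the flares press the catches in, and they spring out at the windows

How it is judged:
On the way, in this order (a step that is already met when the one before it is completed fails the run):
1. both buttons are squeezed in while the pack is still home on the charger (value of joint each of button_left, button_right above 0.003 m and distance between pack_mid and charger_seat below 0.008 m), for 0.05 s.
2. the pack is off the charger (distance between pack_mid and charger_seat above 0.09 m), for 0.1 s.
At the end, for the whole second after the job is handed in: the pack rests in the work light's rails within 4 mm of fully home in length, breadth and height, both its buttons have sprung out again (pressed in less than 1.5 mm, so both catches are locked in their windows), and it is at rest (x of pack_mid in the frame of light_seat between -0.004 and 0.004 m and y of pack_mid in the frame of light_seat between -0.004 and 0.004 m and z of pack_mid in the frame of light_seat between -0.003 and 0.004 m and value of joint each of button_left, button_right below 0.0015 m and linear speed of pack below 0.02 m/s); the robot touches nothing.
It also fails if it takes over 48 s, if anything falls off the work surface, if the arm or the gripper's body presses on something with over 40 N, if the wrist force passes 120 N, or if a joint passes its speed limit or range.

## Working session

There is one attempt and no reset: what is moved stays moved. The work goes in short steps, each a Python script; the robot and the scene stay as the last script left them, time stands still between calls to the robot, and variables do not carry over. Pictures are saved under pics/ and viewed, and the job is handed in when it is done.

```bash
ls; mkdir -p pics; python3 - <<'E'
from cell import r, planner, telemetry, eyes, finder
import cv2, numpy as np
print(telemetry.sense())
for n in ["side","top","wrist"]:
    d=eyes.get_image(n); cv2.imwrite(f"pics/a_{n}.png",d["img"][:,:,::-1]); print(n,d["camera_matrix"].tolist(),d["dist"],np.round(d["world_to_cam"],4).tolist())
    for l in ["pack_mid","pack_tongue","charger_seat","light_seat","light_mouth","light_catch"]:
        try: print(l,[(np.round(x["point"],1).tolist(),round(x["conf"],2)) for x in finder.tip_of(l,n)][:3])
        except Exception as e: print(l,e)
E
```

```text
pics
{'time_s': 0.0, 'joint_pos': array([ 1.04241882e+00,  3.51237650e-01,  1.65239895e+00,  2.57464140e-06,
        1.13913624e+00, -8.46053354e-02]), 'qd': array([ 0.00163853, -0.00059622, -0.00069844, -0.0005956 ,  0.00240674,
       -0.00059676]), 'joint_torque': array([ 3.06756428e-04, -4.97336519e+01, -2.85252357e+01,  6.99650799e-02,
        2.57829123e-02, -1.37781230e-04]), 'tcp_pos': array([0.23599776, 0.49652454, 0.30221016]), 'tcp_rot': array([ 2.20070348e-01,  9.75483825e-01, -5.62242084e-04, -1.79155008e-04]), 'ft_force': array([-0.40123542,  0.52903415, -0.54386067]), 'moment': array([ 0.04084919,  0.01841958, -0.02951145]), 'gripper_width': 0.09299952875853636}
side [[620.825548862117, 0.0, 321.2597010472025], [0.0, 620.825548862117, 236.0459453294954], [0.0, 0.0, 1.0]] [-0.05335807  0.          0.          0.          0.        ] [[0.9295, -0.3687, 0.0073, -0.4399], [0.2286, 0.5917, 0.7731, -0.1876], [-0.2894, -0.7169, 0.6343, -0.7724], [0.0, 0.0, 0.0, 1.0]]
pack_mid [([317.3, 189.4], 0.66)]
pack_tongue [([324.5, 204.2], 0.56)]
charger_seat []
light_seat [([406.0, 32
[... 372 characters left out ...]
, 0.0, 1.0]]
pack_mid [([241.3, 219.1], 0.66), ([399.0, 234.9], 0.49)]
pack_tongue [([242.9, 227.3], 0.55), ([401.4, 264.9], 0.19)]
charger_seat []
light_seat [([404.0, 227.5], 0.92), ([399.6, 236.5], 0.67)]
light_mouth [([402.5, 267.1], 0.58)]
light_catch [([401.0, 234.8], 0.73), ([404.7, 226.9], 0.66)]
wrist [[374.76115235984787, 0.0, 318.732374390809], [0.0, 374.76115235984787, 242.50210240995057], [0.0, 0.0, 1.0]] [-0.02478209  0.          0.          0.          0.        ] [[0.4288, 0.9034, -0.0001, -0.5493], [-0.8625, 0.4094, -0.2975, 0.035], [-0.2688, 0.1276, 0.9547, -0.3917], [0.0, 0.0, 0.0, 1.0]]
pack_mid []
pack_tongue []
charger_seat []
light_seat []
light_mouth []
light_catch []
```

View pics/a_side.png

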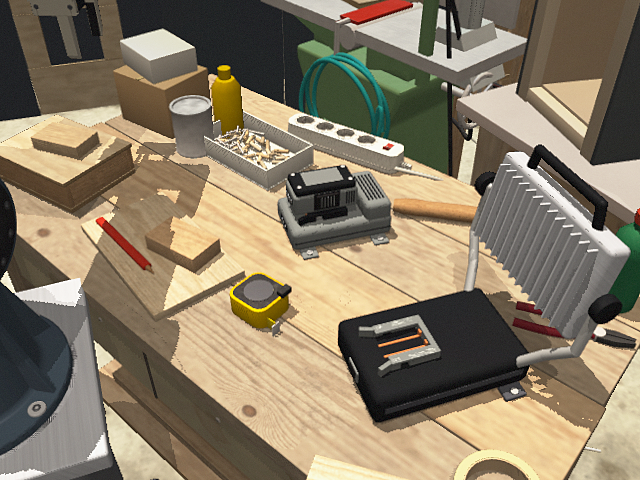

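View pics/a_top.png

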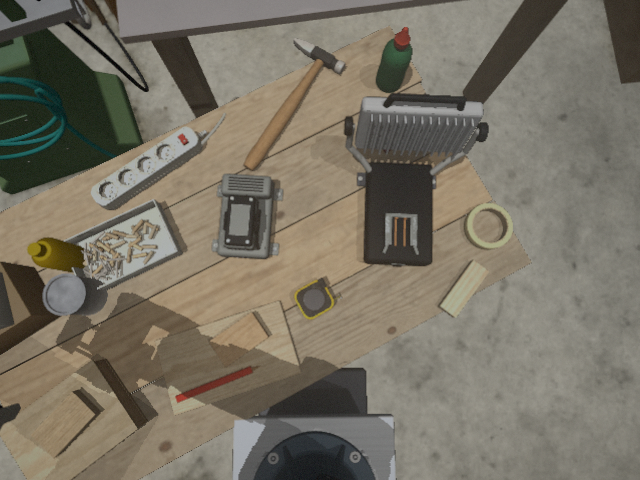

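View pics/a_wrist.png

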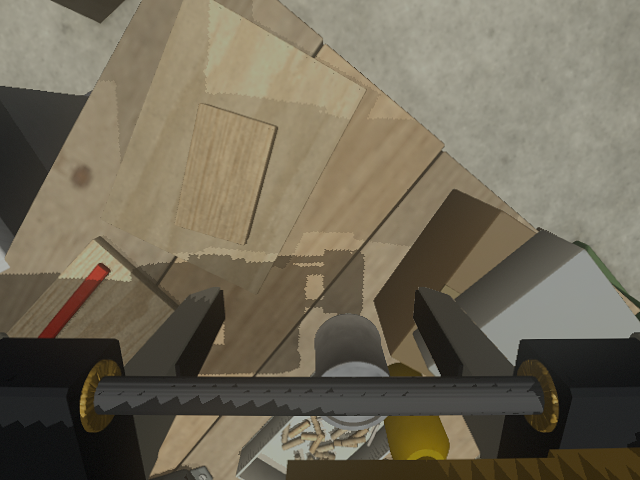

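The pack sits on the charger (top view about 243,220) and points up and slightly right in the image. The light foot is at about 400,225 with its shoe mouth toward the robot. Next I'll take rough positions from depth and masks.

```bash
cat > h.py <<'E'
from cell import r, planner, telemetry, eyes, finder
import cv2, numpy as np
def cloud(d):
    K=d["camera_matrix"];h,w=d["range_z"].shape
    u,v=np.meshgrid(np.arange(w),np.arange(h))
    p=cv2.undistortPoints(np.stack([u,v],-1).reshape(-1,1,2).astype(float),K,d["dist"]).reshape(h,w,2)
    z=d["range_z"].astype(float)
    pc=np.stack([p[...,0]*z,-p[...,1]*z,-z,np.ones_like(z)],-1)
    W=(pc@np.linalg.inv(d["world_to_cam"]).T)[...,:3]; W[z==0]=np.nan
    return W
def ray(d,uv):
    p=cv2.undistortPoints(np.array(uv,float).reshape(-1,1,2),d["camera_matrix"],d["dist"]).reshape(2)
    T=np.linalg.inv(d["world_to_cam"]); return T[:3,3],T[:3,:3]@np.array([p[0],-p[1],-1])
def at_z(d,uv,z):
    o,v=ray(d,uv); return o+v*(z-o[2])/v[2]
def proj(d,P):
    P=np.atleast_2d(P); c=P@d["world_to_cam"][:3,:3].T+d["world_to_cam"][:3,3]
    q=c*[1,-1,-1]; return cv2.projectPoints(q,np.zeros(3),np.zeros(3),d["camera_matrix"],d["dist"])[0].reshape(-1,2)
E
python3 - <<'E'
from h import *
for n in ["top","side"]:
    d=eyes.get_image(n);W=cloud(d)
    for l,z in [("pack_mid",.076),("light_seat",.088),("light_mouth",.088),("light_catch",.052)]:
        print(n,l,[(np.round(at_z(d,x["point"],z),4).tolist(),round(x["conf"],2)) for x in finder.tip_of(l,n)][:2])
    for l in ["pack_mid","charger_seat","light_seat"]:
        for x in finder.cut_out(l,n)[:2]:
            P=W[x["mask"]];P=P[~np.isnan(P[:,0])]
            print(n,l,round(x["conf"],2),x["rect"],len(P),np.round(np.nanpercentile(P,[2,50,98],axis=0),3).tolist())
            zt=P[:,2]; hist=np.histogram(zt,bins=np.arange(0,.32,.01))[0];print(hist)
            if l=="pack_mid":
                m=P[(zt>.09)]; 
                if len(m)>10: print("rect",cv2.minAreaRect((m[:,:2]*1000).astype(np.float32)))
    # deck of light, charger
    for nm,y0,y1,za,zb in [("lightdeck",-.3,-.05,.045,.06),("chargdeck",.05,.28,.033,.047),("packtop",.05,.28,.09,.11)]:
        m=(W[...,1]>y0)&(W[...,1]<y1)&(W[...,2]>za)&(W[...,2]<zb)&(W[...,0]>.3)&(W[...,0]<.75)
        k=cv2.morphologyEx(m.astype(np.uint8),cv2.MORPH_OPEN,np.ones((3,3)))>0
        P=W[k]; print(n,nm,len(P), cv2.minAreaRect((P[:,:2]*1000).astype(np.float32)) if len(P) else 0, np.median(P[:,2]) if len(P) else 0)
E
```

```text
top pack_mid [([0.5339, 0.1373, 0.076], 0.78)]
top light_seat [([0.516, -0.1746, 0.088], 0.74)]
top light_mouth [([0.4422, -0.1687, 0.088], 0.87)]
top light_catch [([0.498, -0.1721, 0.052], 0.59)]
top pack_mid 0.93 [241.6, 219.9, 37.1, 56.1] 1747 [[0.48, 0.108, 0.071], [0.526, 0.136, 0.101], [0.576, 0.168, 0.105]]
[   0    0    0    2    2    6   24   59  223  313 1118    0    0    0
    0    0    0    0    0    0    0    0    0    0    0    0    0    0
    0    0    0]
rect ((530.8566284179688, 139.3309783935547), (62.313026428222656, 99.11665344238281), 83.65235900878906)
top pack_mid 0.66 [416.5, 179.3, 143.7, 172.4] 14652 [[0.457, -0.294, 0.01], [0.652, -0.177, 0.074], [0.698, -0.079, 0.272]]
[ 223   49   50  121 1016 5154  620   61   73   74   73   45  158  257
  351  350  363  389  483  591  391  412  499 1195  922   48  161  452
    0    0    0]
rect ((678.143310546875, -183.89788818359375), (250.5933380126953, 61.443870544433594), 86.48969268798828)
top charger_seat 0.65 [247.3, 216.1, 69.1, 88.0] 3012 [[0.47, 0.072, 0.0], [0.576, 0.116, 0.041], [0.63, 0.201, 0.069]]
[ 379   
[... 2335 characters left out ...]
  581     0     0     0]
side light_seat 0.48 [325.4, 188.9, 67.8, 52.6] 2671 [[0.474, 0.103, 0.059], [0.519, 0.114, 0.093], [0.571, 0.157, 0.103]]
[  0   0   0   1   0  70 296 371 515 620 798   0   0   0   0   0   0   0
   0   0   0   0   0   0   0   0   0   0   0   0   0]
side lightdeck 12295 ((551.7640380859375, -179.68157958984375), (149.67587280273438, 207.8471221923828), 87.19646453857422) 0.05185493397686802
side chargdeck 3151 ((519.956787109375, 179.09950256347656), (439.8092041015625, 201.54940795898438), 0.026225106790661812) 0.03991369005609735
side packtop 1444 ((525.6948852539062, 136.08070373535156), (56.0507698059082, 97.07117462158203), 85.86551666259766) 0.10029025546644038
```

```bash
cat >> h.py <<'E'
from scipy.spatial.transform import Rotation as R
def down(yaw,flip=False):
    # tool x along (cos yaw, sin yaw), z down
    a=yaw+(np.pi if flip else 0)
    x=np.array([np.cos(a),np.sin(a),0]);z=np.array([0,0,-1.]);y=np.cross(z,x)
    return R.from_matrix(np.stack([x,y,z],1)).as_quat()
E
python3 - <<'E'
from h import *
s=telemetry.sense();d=eyes.get_image("wrist")
T=np.eye(4);T[:3,:3]=R.from_quat(s["tcp_rot"]).as_matrix();T[:3,3]=s["tcp_pos"]
C=np.linalg.inv(T)@np.linalg.inv(d["world_to_cam"]);print(np.round(C,4))
np.save("C.npy",C)
for f in (False,True):
  for p in ([.52,.137,.16],[.45,.137,.3],[.51,-.176,.155],[.43,-.17,.3]):
    q=planner.ik(p,down(-.07,f));print(f,p,None if q is None else np.round(q,2))
print(r.pinch_z)
E
```

```text
[[ 6.000e-04  9.547e-01  2.975e-01  8.350e-02]
 [ 1.000e+00 -6.000e-04 -1.000e-04 -7.000e-04]
 [ 1.000e-04  2.975e-01 -9.547e-01 -8.160e-02]
 [ 0.000e+00  0.000e+00  0.000e+00  1.000e+00]]
False [0.52, 0.137, 0.16] [ 0.17  0.52  1.8  -0.    0.82  1.81]
False [0.45, 0.137, 0.3] [ 0.2   0.21  1.85 -0.    1.08  1.84]
False [0.51, -0.176, 0.155] [-0.42  0.53  1.8  -0.    0.81  1.22]
False [0.43, -0.17, 0.3] [-0.48  0.19  1.87 -0.    1.08  1.16]
True [0.52, 0.137, 0.16] [ 0.17  0.52  1.8  -0.    0.82 -1.33]
True [0.45, 0.137, 0.3] [ 0.2   0.21  1.85 -0.    1.08 -1.3 ]
True [0.51, -0.176, 0.155] [-0.42  0.53  1.8  -0.    0.81 -1.92]
True [0.43, -0.17, 0.3] [-0.48  0.19  1.87 -0.    1.08 -1.98]
0.0653
```

```bash
python3 - <<'E'
from h import *
q=down(-.07,True)
for n,p in (("charger",[.58,.135,.30]),("light",[.535,-.172,.31])):
    r.movep(p,q); r.dwell(.3)
    d=eyes.get_image("wrist"); cv2.imwrite(f"pics/b_{n}.png",d["img"][:,:,::-1]); np.save(f"b_{n}.npy",d,allow_pickle=True)
    for l,z in [("pack_mid",.076),("charger_seat",.076),("light_seat",.088),("light_mouth",.088),("light_catch",.052)]:
        print(n,l,[(np.round(x["point"],1).tolist(),np.round(at_z(d,x["point"],z),4).tolist(),round(x["conf"],2)) for x in finder.tip_of(l,"wrist")][:2])
print(telemetry.sense()["time_s"])
E
```

```text
charger pack_mid [([314.4, 169.4], [0.5295, 0.1348, 0.076], 0.58)]
charger charger_seat []
charger light_seat []
charger light_mouth []
charger light_catch []
light pack_mid []
light charger_seat []
light light_seat [([312.3, 206.3], [0.5145, -0.1758, 0.088], 0.89), ([309.6, 110.6], [0.4399, -0.1724, 0.088], 0.5)]
light light_mouth [([308.3, 112.2], [0.4409, -0.1735, 0.088], 0.75)]
light light_catch [([310.7, 183.4], [0.5008, -0.1769, 0.052], 0.78)]
6.1
```

View pics/b_charger.png

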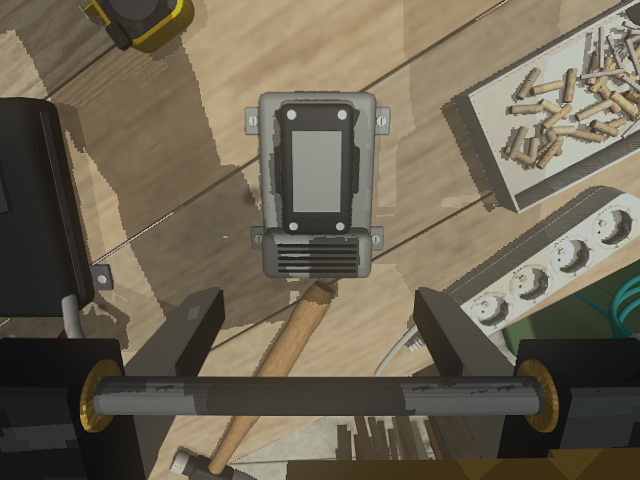

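View pics/b_light.png

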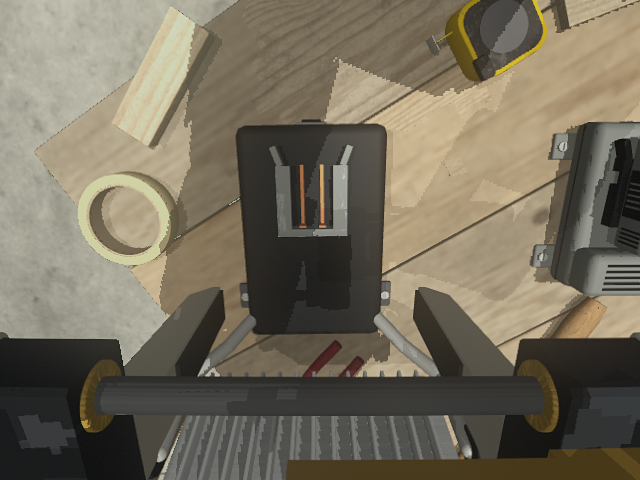

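The charger with the pack is at about (315,185) and the light's shoe is at about (310,200) with its mouth at the top. Both are nearly aligned with the camera axes. Next I'll measure the exact axes from depth planes and edges.

```bash
python3 - <<'E'
from h import *
D={n:np.load(f"b_{n}.npy",allow_pickle=True).item() for n in("charger","light")}
def rect(W,za,zb,x,y,nm):
    m=(W[...,2]>za)&(W[...,2]<zb)&(W[...,0]>x[0])&(W[...,0]<x[1])&(W[...,1]>y[0])&(W[...,1]<y[1])
    m=cv2.morphologyEx(m.astype(np.uint8),cv2.MORPH_OPEN,np.ones((3,3)))
    nl,lab,st,_=cv2.connectedComponentsWithStats(m); k=1+np.argmax(st[1:,4]); P=W[lab==k]
    rr=cv2.minAreaRect((P[:,:2]*1000).astype(np.float32))
    # side edges: bin by x, extremes of y, fit lines
    xs=np.arange(P[:,0].min()+.012,P[:,0].max()-.012,.003);lo=[];hi=[]
    for a in xs:
        s=P[abs(P[:,0]-a)<.0015]; lo.append(np.nanmin(s[:,1]) if len(s) else np.nan);hi.append(np.nanmax(s[:,1]) if len(s) else np.nan)
    xs=np.array(xs);f=[]
    for e in(lo,hi):
        e=np.array(e);ok=~np.isnan(e);
        for _ in range(4):
            c=np.polyfit(xs[ok],e[ok],1);res=abs(np.polyval(c,xs)-e);ok=ok&(res<max(.0012,2*np.nanmedian(res[ok])))
        f.append((np.degrees(np.arctan(c[0])),np.polyval(c,xs.mean()),ok.sum()))
    print(nm,len(P),np.round(rr[0],1),np.round(rr[1],1),round(rr[2],2),"z",np.median(P[:,2]),"x",np.nanpercentile(P[:,0],[.5,99.5]),"xm",xs.mean(),"edges",np.round(f,4).tolist(),"ymid",np.mean([f[0][1],f[1][1]]))
W=cloud(D["charger"])
rect(W,.094,.11,(.45,.62),(.05,.24),"packtop")
rect(W,.034,.075,(.42,.68),(.05,.24),"case")
rect(W,.060,.072,(.55,.68),(.05,.24),"hump")
W=cloud(D["light"])
rect(W,.046,.056,(.4,.66),(-.3,-.05),"deck")
rect(W,.059,.071,(.4,.6),(-.23,-.1),"rails")
m=(W[...,2]>.059)&(W[...,2]<.071)&(W[...,0]<.6)&(W[...,0]>.4)&(abs(W[...,1]+.17)<.06)
cv2.imwrite("pics/m.png",m.astype(np.uint8)[60:260,200:420]*255)
E
```

```text
packtop 9117 [528.5 136.4] [53.3 96.5] 85.99 z 0.10101154190242173 x [0.48054176 0.57618222] xm 0.5274529677776054 edges [[-3.8989, 0.1103, 25.0], [-3.985, 0.1628, 25.0]] ymid 0.13652080257778204
case 10220 [548.8 135.1] [102.5 160.4] 86.02 z 0.04251862693166453 x [0.46753038 0.6289361 ] xm 0.5482328078899056 edges [[-3.6767, 0.0846, 48.0], [-4.5411, 0.1855, 48.0]] ymid 0.13503241356813875
hump 4709 [607.8 130.8] [98.6 41.9] 86.15 z 0.06542194005606444 x [0.58582377 0.62989934] xm 0.6075560576174855 edges [[-3.2494, 0.0818, 8.0], [-4.9868, 0.1796, 8.0]] ymid 0.1307049103514718
deck 26014 [ 553.7 -178.4] [143.1 207.2] 86.86 z 0.05152730040706863 x [0.45035333 0.65525937] xm 0.5520322678614207 edges [[-3.0335, -0.2451, 58.0], [-3.0731, -0.1131, 60.0]] ymid -0.1791000941973922
rails 2792 [ 506.7 -176.6] [70.6 81.3] 86.8 z 0.06456847056606374 x [0.46616069 0.54744711] xm 0.5048702829996647 edges [[-2.9988, -0.2078, 20.0], [-4.6439, -0.1452, 18.0]] ymid -0.17650000669450758
```

```bash
python3 - <<'E'
import cv2
a=cv2.imread("pics/b_charger.png")[80:290,230:400];b=cv2.imread("pics/b_light.png")[110:260,220:400]
cv2.imwrite("pics/c1.png",cv2.resize(a,None,fx=2.8,fy=2.8,interpolation=3)); cv2.imwrite("pics/c2.png",cv2.resize(b,None,fx=4,fy=4,interpolation=3))
E
```

```text
(no output)
```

View pics/c1.png

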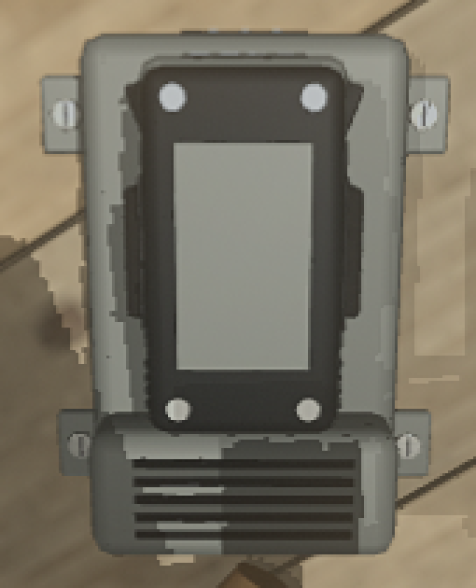

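View pics/c2.png

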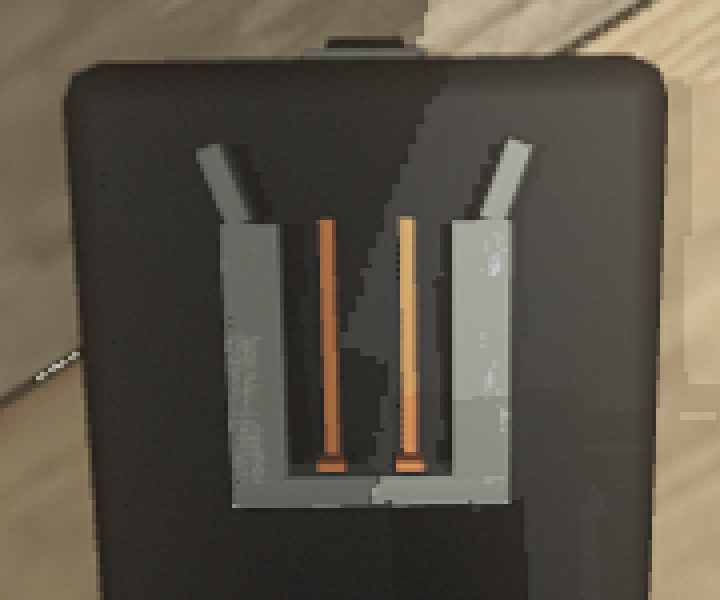

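Estimates from the wrist view:

| Item | Yaw | Position |
|---|---|---|
| Charger and pack | -4.0° | pack_mid about (0.529, 0.1363) |
| Light | -3.05° | seat about (0.5145, -0.177) |

The crops match the detections: button centres at about (317,170) and shoe mouth at about (308,112). I'll grasp now.

```bash
python3 - <<'E'
from h import *
def S(t):
    s=telemetry.sense();print(t,round(s["time_s"],2),np.round(s["tcp_pos"],4),np.round(s["ft_force"],1),round(s["gripper_width"],4))
q=down(np.radians(-4.0),True)
P=np.array([.529,.1363])
r.movep([*P,.215],q); S("above")
g=r.move_straight([*P,.143],.1,guard=12); S(f"down {g}")
if not g:
    r.gripper_to(.05,35); r.dwell(.3); S("grip")
    d=eyes.get_image("wrist"); cv2.imwrite("pics/d1.png",d["img"][:,:,::-1])
    d=eyes.get_image("side"); cv2.imwrite("pics/d2.png",d["img"][90:290,220:440,::-1].repeat(3,0).repeat(3,1))
E
```

```text
above 7.33 [0.5295 0.1355 0.2154] [-0.3 -0.1 -0.2] 0.0925
down False 8.19 [0.5293 0.1363 0.1435] [ 0.7 -0.4  0.2] 0.0933
grip 9.18 [0.5292 0.1365 0.1434] [-0.1  3.1  6.3] 0.0558
```

View pics/d1.png

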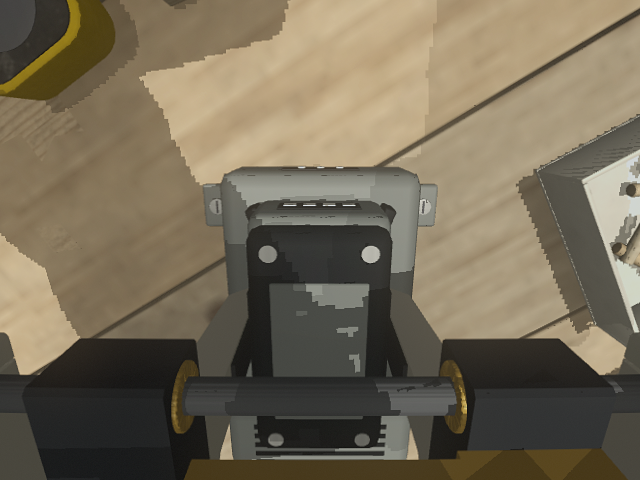

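View pics/d2.png

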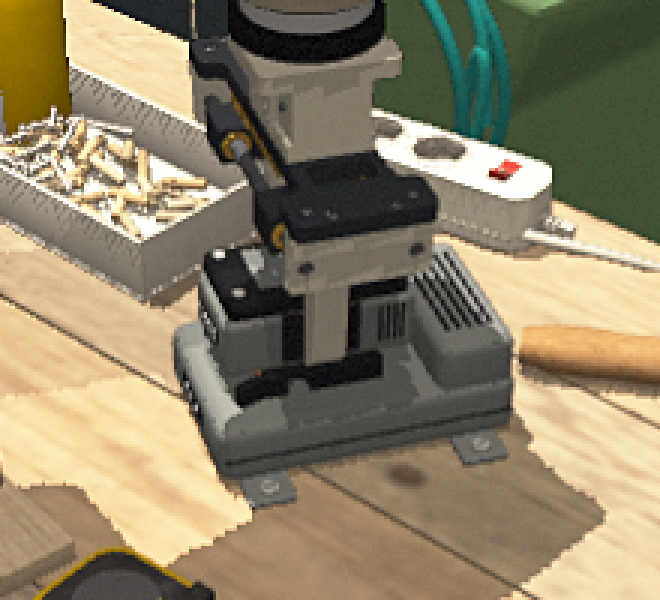

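The fingers stopped at 55.8 mm, so both buttons are fully in, and the pads sit centred on the buttons in both views. Next is the pull-off, level along the charger's -x.

```bash
python3 - <<'E'
from h import *
def S(t):
    s=telemetry.sense();print(t,round(s["time_s"],2),np.round(s["tcp_pos"],4),np.round(s["ft_force"],1),round(s["gripper_width"],4))
a=np.radians(-4.0);u=np.array([np.cos(a),np.sin(a),0])
p=np.array([.529,.1363,.143])
g=r.move_straight(p-.02*u,.05,guard=30);S(f"20 {g}")
if not g:
    g=r.move_straight(p-.105*u,.09,guard=30);S(f"105 {g}")
    if not g:
        r.move_straight(p-.105*u+[0,0,.09],.2);r.dwell(.2);S("up")
d=eyes.get_image("wrist"); cv2.imwrite("pics/e1.png",d["img"][:,:,::-1]);np.save("e1.npy",d,allow_pickle=True)
d=eyes.get_image("side"); cv2.imwrite("pics/e2.png",d["img"][:,:,::-1])
print([(np.round(x["point"],1),x["conf"]) for x in finder.tip_of("pack_mid","side")])
E
```

```text
20 False 9.82 [0.5087 0.1377 0.1433] [-1.3  0.  10.1] 0.056
105 False 10.92 [0.4246 0.1436 0.1429] [ 0.5 -0.5 -4.5] 0.0558
up 11.72 [0.4238 0.1435 0.2318] [ 0.3  0.4 -4.5] 0.0559
[(array([251.6, 150.9]), 0.72)]
```

View pics/e1.png

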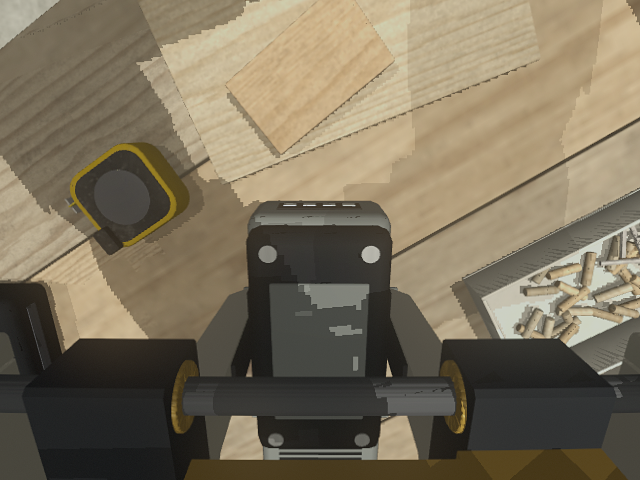

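View pics/e2.png

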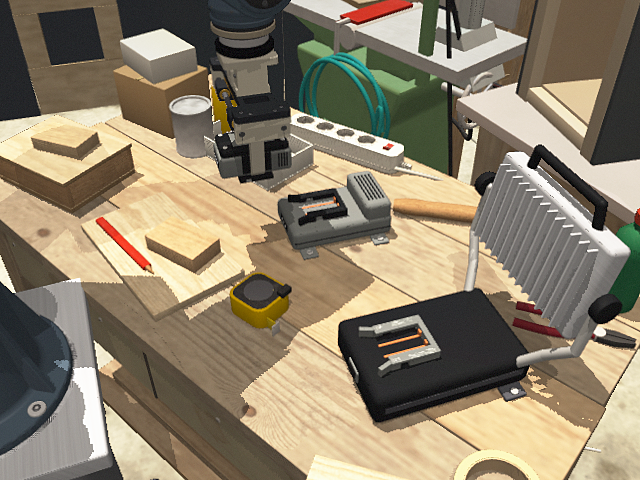

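The pack is off and still held square (pack edges at columns 247 and 392), and the charger shoe is empty. On the charger, the deck carried the pack at TCP z of about 0.143. Carry over to the light's mouth next.

```bash
python3 - <<'E'
from h import *
def S(t):
    s=telemetry.sense();print(t,round(s["time_s"],2),np.round(s["tcp_pos"],4),np.round(s["ft_force"],1),round(s["gripper_width"],4))
a=np.radians(-3.05);u=np.array([np.cos(a),np.sin(a),0]);q=down(a,True)
seat=np.array([.5145,-.1771,.1562])
r.movep(seat-.1*u+[0,0,.08],q);S("over")
r.dwell(.2)
g=r.move_straight(seat-.1*u,.1,guard=15);S(f"down {g}")
r.dwell(.2);S("")
d=eyes.get_image("wrist"); cv2.imwrite("pics/f1.png",d["img"][:,:,::-1])
d=eyes.get_image("side"); cv2.imwrite("pics/f2.png",d["img"][180:430,230:530,::-1].repeat(2,0).repeat(2,1))
E
```

```text
over 13.07 [ 0.4148 -0.1711  0.2361] [ 0.9  0.6 -5.9] 0.056
down False 14.22 [ 0.4149 -0.1719  0.1567] [ 0.3  0.2 -5. ] 0.0554
 14.42 [ 0.4148 -0.1719  0.1567] [-0.6  0.1 -6.5] 0.0559
```

View pics/f1.png

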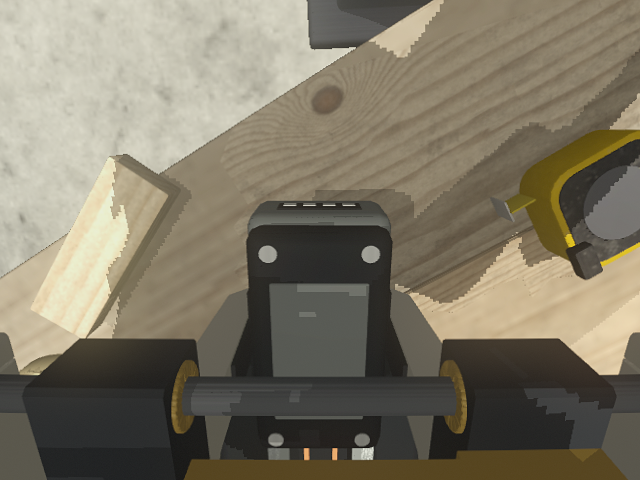

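View pics/f2.png

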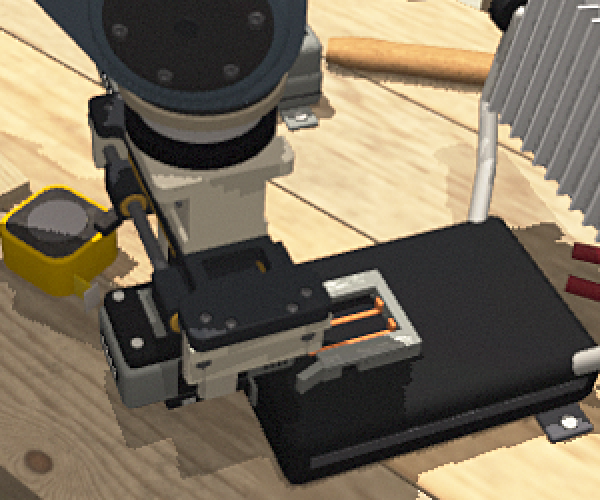

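The pack stands before the mouth. The contact strips (columns 307 and 333 at row 452) are centred on the pack (about 319.5). I'll slide it in with a force guard.

```bash
python3 - <<'E'
from h import *
a=np.radians(-3.05);u=np.array([np.cos(a),np.sin(a),0]);v=np.array([-u[1],u[0],0])
seat=np.array([.5145,-.1771,.1562])
def S(t):
    s=telemetry.sense();e=s["tcp_pos"]-seat;f=s["ft_force"];print(t,round(s["time_s"],2),"rel mm",np.round([e@u*1e3,e@v*1e3,e[2]*1e3],2),"F",np.round([f@u,f@v,f[2]],1),round(s["gripper_width"],4))
for x in (-.05,-.03,-.008,.006):
    g=r.move_straight(seat+x*u,.05,guard=18 if x<0 else 15);S(f"{x} {g}")
    if g: break
r.dwell(.2);S("")
d=eyes.get_image("side"); cv2.imwrite("pics/g2.png",d["img"][180:430,230:530,::-1].repeat(2,0).repeat(2,1))
E
```

```text
-0.05 False 15.67 rel mm [-5.026e+01  5.000e-02 -4.000e-02] F [ 0.2  0.1 -5. ] 0.0557
-0.03 False 16.22 rel mm [-30.02   0.08  -0.17] F [-0.1  0.5 -5.3] 0.0559
-0.008 False 16.81 rel mm [-8.09  0.1  -0.18] F [ 0.4 -0.8 -6.2] 0.0561
0.006 True 17.1 rel mm [ 2.5   0.11 -0.26] F [-1.6 -0.9  3.8] 0.0557
 17.3 rel mm [ 2.25  0.11 -0.35] F [ 2.3 -0.2  5.1] 0.0556
```

View pics/g2.png

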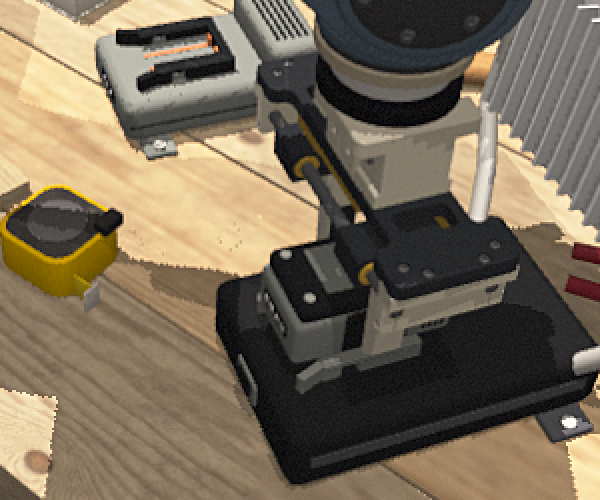

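The guard tripped at +2.5 mm, about where the end stop was expected. I'll back off 1 mm to centre the catches in their windows, then release.

```bash
python3 - <<'E'
from h import *
a=np.radians(-3.05);u=np.array([np.cos(a),np.sin(a),0]);v=np.array([-u[1],u[0],0])
seat=np.array([.5145,-.1771,.1562])
def S(t):
    s=telemetry.sense();e=s["tcp_pos"]-seat;f=s["ft_force"];print(t,round(s["time_s"],2),"rel mm",np.round([e@u*1e3,e@v*1e3,e[2]*1e3],2),"F",np.round([f@u,f@v,f[2]],1),round(s["gripper_width"],4))
r.move_straight(seat+.0013*u,.02);r.dwell(.2);S("back")
r.gripper_to(.0635,35);r.dwell(.3);S("63.5")
r.gripper_to(.093);r.dwell(.2);S("open")
d=eyes.get_image("wrist"); cv2.imwrite("pics/h1.png",d["img"][:,:,::-1])
r.move_straight(seat+.0013*u+[0,0,.10],.15);S("up")
r.movep(seat+.05*u+[0,0,.16],down(a,True));r.dwell(.3);S("view")
d=eyes.get_image("wrist"); cv2.imwrite("pics/h3.png",d["img"][:,:,::-1]);np.save("h3.npy",d,allow_pickle=True)
print([(np.round(x["point"],1),np.round(at_z(d,x["point"],.088),4),round(x["conf"],2)) for x in finder.tip_of("pack_mid","wrist")])
d=eyes.get_image("side"); cv2.imwrite("pics/h2.png",d["img"][180:430,230:530,::-1].repeat(2,0).repeat(2,1));np.save("h2.npy",d,allow_pickle=True)
d=eyes.get_image("top");np.save("h4.npy",d,allow_pickle=True)
E
```

```text
back 17.8 rel mm [ 1.06  0.07 -0.19] F [-0.2 -0.2 -2.4] 0.0559
63.5 18.5 rel mm [ 1.33  0.03 -0.11] F [-0.8 -0.5 -4.1] 0.0639
open 19.38 rel mm [ 1.32 -0.   -0.  ] F [-0.1 -0.3  0.2] 0.0926
up 20.25 rel mm [ 0.96  0.13 99.21] F [-0.3  1.  -0.2] 0.0932
view 20.96 rel mm [ 49.49  -0.   159.15] F [0.7 0.4 0.7] 0.0931
[(array([316.3, 171.4]), array([ 0.5153, -0.1796,  0.088 ]), 0.81)]
```

View pics/h1.png

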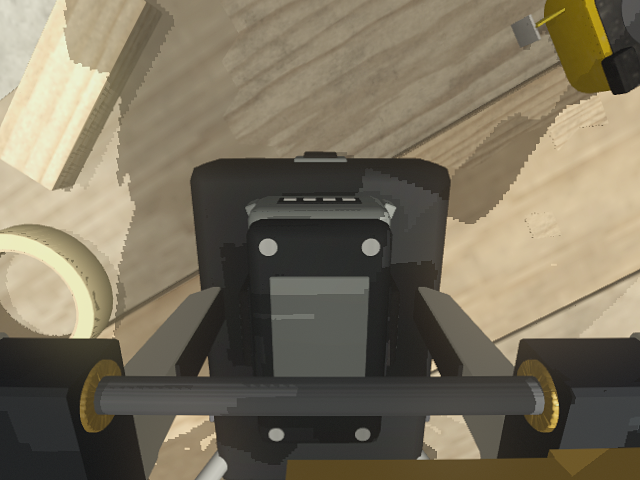

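View pics/h3.png

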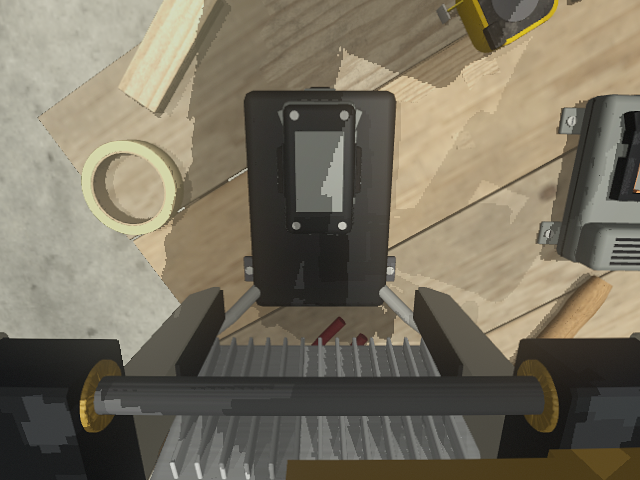

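View pics/h2.png

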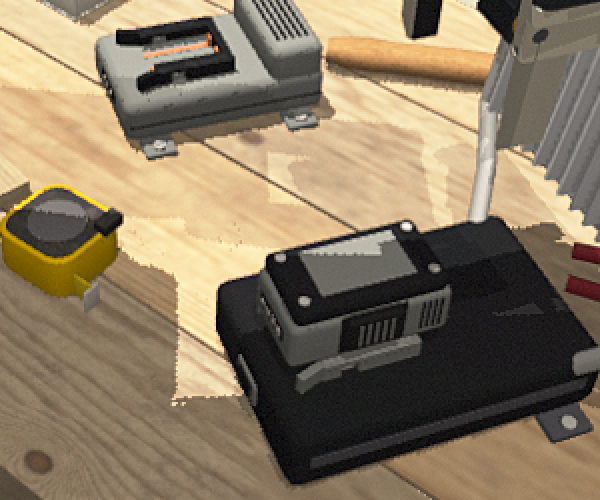

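The pack stands in the rails at (316,171) with the buttons visibly proud on both sides (columns 280 and 359). I'll check position and button span numerically.

```bash
python3 - <<'E'
from h import *
def meas(d,c,yaw,zd):
    W=cloud(d);u=np.array([np.cos(yaw),np.sin(yaw)]);v=np.array([-u[1],u[0]])
    X=(W[...,:2]-c)@u;Y=(W[...,:2]-c)@v;Z=W[...,2]-zd
    m=(Z>.055)&(Z<.07)&(abs(X)<.07)&(abs(Y)<.05)
    b=(Z>.028)&(Z<.052)&(abs(X)<.012)&(abs(Y)<.045)
    pc=lambda a:np.round(np.percentile(a,[1,50,99])*1e3,1)
    yb=Y[b]; print(" top x",pc(X[m]),"y",pc(Y[m]),"z",round(np.median(Z[m])*1e3,1)," button y",np.round([yb.min()*1e3,yb.max()*1e3],1),len(yb))
a=np.radians
print("charger ref");meas(np.load("b_charger.npy",allow_pickle=True).item(),np.array([.5295,.1363]),a(-4),.040)
for f in("h3","h2","h4"):
    print(f);meas(np.load(f+".npy",allow_pickle=True).item(),np.array([.5145,-.1771]),a(-3.05),.052)
E
```

```text
charger ref
 top x [-48.4  -4.7  45.9] y [-25.7  -0.   25.8] z 61.0  button y [-33.4  33.5] 451
h3
 top x [-49.1  -5.2  45.6] y [-26.3  -0.3  25.2] z 61.0  button y [-34.2  32.9] 442
h2
 top x [-51.3  -7.1  42.6] y [-25.9  -4.5  25.1] z 61.5  button y [-33.4 -22.6] 338
h4
 top x [33.6 43.6 48. ] y [19.8 24.8 26.7] z 59.4  button y [33.3 33.7] 3
```

```bash
python3 - <<'E'
import cv2
a=cv2.imread("pics/h3.png")[85:245,240:400]
cv2.imwrite("pics/h3c.png",cv2.resize(a,None,fx=3.7,fy=3.7,interpolation=3))
E
```

```text
(no output)
```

View pics/h3c.png

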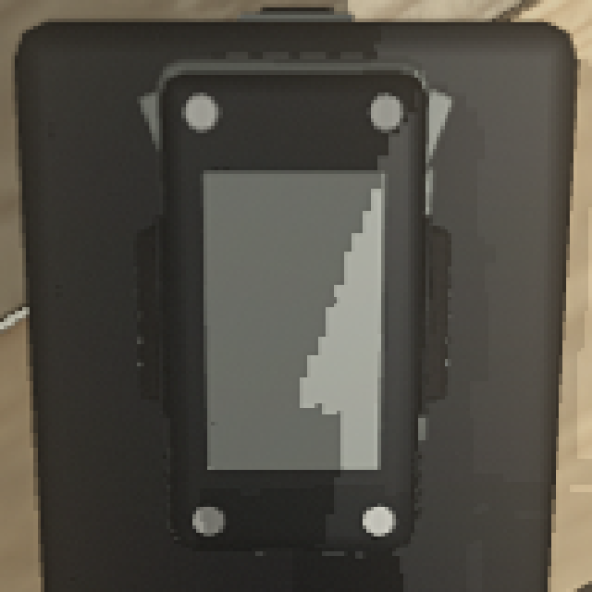

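```bash
python3 - <<'E'
from h import *
r.movep([.42,-.12,.34],down(np.radians(-3.05),True));r.dwell(.3)
s=telemetry.sense();print(s["time_s"],s["tcp_pos"],s["ft_force"])
r.job_done()
E
```

```text
22.1333 [ 0.42050483 -0.1202327   0.3396442 ] [-0.25128731 -0.01121509  0.15350323]
the job is handed in; nothing more can be done
```

The pack is off the charger and in the work light's rails, with both buttons sprung back out. I handed the job in at 22 s.

- **Removal:** I squeezed both buttons in (the fingers stopped at 55.8 mm) and pulled the pack level off the charger. Forces on the tool stayed around 10 N or less.
- **Insertion:** I slid it into the light's rails until the force guard tripped at +2.5 mm, about where the end stop was expected. I then backed off about 1 mm and let go.
- **Final position (wrist camera):** The pack is about 0.5 mm from home in length and in breadth, compared with how it sat on the charger. Its top is 61 mm above the deck, as it was on the charger.
- **Buttons:** They span 67.1 mm, against 66.9 mm on the charger before the squeeze, so both catches should be out in their windows.
- **Clearance:** The arm was clear of everything, with tool force near zero.

Two checks were weaker. The side camera's length reading differs from the wrist camera's by about 2–3 mm, close to its known offset. The top view of the pack was mostly blocked by the arm, so it confirmed nothing. I did no pull test on the catches.

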